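# Set the slab gate to the red thickness stick

### The job

Using only its red T handle, wind the scraper bar of the slab gate up until it stands a few millimetres higher than the red-ended stick is thick, then lay that stick flat on the bed and slide it under the bar, square to it, with its far end showing clearly beyond the bar. Then wind the bar back down, finishing on that downward turn so that the play of the handle is left taken up, until the bar just nips the stick: firmly touching it, but gently enough not to dent it. Let go of everything and leave the other sticks and the pottery things where they are.

Things in the scene. Friction and masses are not known exactly. Their poses are not given: they have to be found in the camera images.
- gate: The slab gate, fixed to the bench: grey bed plate 120 mm (x) by 170 mm (y), 10 mm thick; two steel posts 16 mm across, 70 mm to either side of the middle (y); over them a blue beam 36 mm deep (x), 172 mm long (y), its top 110 mm above the bench. Origin: under the bed's middle. x is the way through the gate, away from the robot: the stick is fed in along x from the robot's side.
- gate_mouth (a point): Middle of the gate's bed top, 10 mm above the bench, straight under the middle of the bar; axes as gate.
- bar: Brown wooden scraper bar, 24 mm deep (x), riding on the posts, with a steel strip under it 8 mm deep (x), 116 mm long (y). Origin: at the strip's lower edge as nominally fitted, so its height above gate_mouth is the nominal opening; the worn strip really stands up to 1.5 mm higher or lower, which only touch can tell. Starts 6 to 10 mm open.
- bar_mid (a point): Centre of the wooden bar, 26 mm above bar's origin. The bar rises 8 mm per radian of the screw, opens to at most 26 mm and does not turn. Move it by the handle only, never by pushing it with the fingers.
- handle_grip (a point): Centre of the red T handle on top of the screw: a grip bar 62 mm long (its x axis), 14 mm wide (y), 26 mm tall, on the vertical screw axis, 139 mm above the bench, 29 mm above the beam. Anticlockwise (seen from above) winds the bar up, clockwise down. A rubber bush joins it springily to the screw: it twists 1 rad per N m, and springs back when let go. The stiff screw stays put.
- play (a joint): Where the handle's foot stands in its free play on the screw (rad): -0.25 = play taken up clockwise (down), +0.25 = anticlockwise (up). After each reversal the handle turns 0.5 rad almost freely before the screw follows; then winding down takes about 0.12 N m, up about 0.18 N m, and each 10 N of the bar on the stick adds 0.08 N m to winding down.
- stick_red_mid (a point): Centre (half-way up) of the thickness stick with red ends: pale wood, 140 mm long (x), 30 mm wide (y), 14 mm thick, about 45 g, lying flat on the bench. This is the one to use; with its centre 40 mm before the bar its far end shows 30 mm beyond it.
- stick_blue_mid (a point): Centre of the stick with blue ends, 140 x 30 x 8 mm; not to be used, leave it.
- stick_green_mid (a point): Centre of the stick with green ends, 140 x 30 x 20 mm; not to be used, leave it.
- cone_bowl: Cone-shaped terracotta bowl, 124 mm across, 55 mm tall; leave it. Origin under its middle.
- slip_jar: White jar with blue cap, 70 mm across, 90 mm tall; leave it. Origin under its middle.
- rolling_pin: Wooden rolling pin, 44 mm thick, 300 mm long (y); leave it. Origin under its middle.
- needle_tool: Needle tool with a wooden handle, 160 mm long (x); leave it. Origin under its middle.
- rib: Dark wooden rib, 50 x 90 x 6 mm; leave it. Origin under its middle.
- tool_mug: Blue mug, 76 mm across, 95 mm tall; leave it. Origin under its middle.

How it is judged:
By the outcome, as a careful person would: the job done as asked, in the order asked, and still so for the second after the job is handed in, with the robot touching nothing.
It also fails if it takes over 72 s, if anything falls off the work surface, if the arm or the gripper's body presses on something with over 40 N, if the wrist force passes 120 N, or if a joint passes its speed limit or range.

### The arm

A 6-joint arm with a two-finger parallel gripper is mounted at the origin on the work surface. World frame = base frame: x ahead of the robot, y to its left, z up, the work surface at z = 0. Lengths are in m, angles in rad, forces in N, time in s.
With the tool pointing down it reaches from about 0.4 to 0.925 m from the base axis. Payload 3.4 kg.
Tool frame: the origin (TCP) lies at the very end of the fingers, on their centre line; the grasp point (between the pads) lies 19 mm behind it (tcp_to_grasp is the z of the grasp point in the tool frame, in m); z points along the fingers, y is the direction in which the jaws open and shut (so a half turn about z gives the same grasp; the last joint's range is limited). The gripper opens to 85 mm and grips with 20 to 120 N. Pads are 22 mm wide; open, the fingers measure 114 mm over their backs; the gripper's body (76 mm by 85 mm) begins 54 mm behind the grasp point. The pads swing forward as they close: fully open they stand 13 mm farther back than shut.
Start: joints at [1.125, 0.307, 1.506, -0, 1.328, -0.073], TCP at [0.209, 0.536, 0.231] pointing down, gripper open.
Joint ranges: [-3.12, 3.12], [-1.05, 2.28], [0.14, 2.33], [-1.42, 4.57], [0.1, 2.73], [-2.68, 2.68]. Speed limits (rad/s): [2.57, 2.57, 3.14, 3.14, 3.14, 3.14].

### API

Orientations are given as a rotation vector (axis times angle).
In Python, from bench import * gives the robot as it stands.
- The arm moves only by the tool jog_arm, never from a script. Its argument "deltas" is one flat list of numbers, 5 for each row, row after row: the opening, from 0 (shut) to 1 (fully open), then the shift along the tool's x, y, z in mm, then the turn about the tool's z in degrees. In form: [gripper, tx, ty, tz, twist, gripper, tx, ty, tz, twist, ...]. A call has 1 to 5 rows; each row is the pose to reach, as a shift and turn from the pose commanded when the call began, along the tool's axes at that moment; what a row does not reach only later rows make up. A row lasts 1/10 s, in which the tool goes at most 50 mm and 8.59 degrees, less where a joint would pass 70% of its speed; a pose out of reach is approached as far as the arm can. A call with a gripper value outside its range is refused whole. The fingers move at their own pace and stop on an object; "force" is the grip in N (left out, the last holds). Time passes only in rows, so rows that repeat a pose let the fingers close. It gives the time, the measured TCP pose, the force and the opening at its end, in the units of the state.
- read_state(): the state, without advancing time (a new reading comes with each control period).
- snapshot(name): name is "scene" or "top" or "wrist"; returns a dict with "color" (384x512x3 uint8, red, green, blue), "fx", "fy", "cx", "cy" (pixels), "R" (3x3) and "t" (3): a world point X has camera coordinates R X + t; the wrist camera has in their place "T_tool_cam" (4x4, takes a point from camera to tool coordinates, whose origin is the TCP and whose axes are the flange's). Camera axes: x right, y down, z forward; pixel columns grow to the right and rows downward; lengths in m; the calibration is good to about 2 mm. The wrist camera is an equidistant fisheye: a pixel r from the principal point sees the ray r / f radians off the axis. A picture is of the moment at which its call begins: read the wrist's pose just before it. There is no depth.
- close_job(): hands the job in, once; it reports no verdict.
The state is a dict: "time": time; "joint_pos": joint angles; "joint_vel": joint speeds; "effort": joint torques, N m; "position": TCP position; "orientation": TCP orientation; "contact_force": force on the tool from outside, world axes, zero at the start; "torque": the same for the moment, N m; "finger_gap": finger opening in m.
Only numpy, scipy, OpenCV 4.12 (cv2) and the standard library are available. Lean on these libraries where they do the work, as an engineer would, in place of code of your own. Each camera call takes 0.05 s, during which the arm holds its last target. There are 200 camera calls.

## Working session

There is one attempt and no reset: what is moved stays moved. The work goes in short steps, Python scripts to look and compute and a tool call to move; the robot and the scene stay as the last step left them, time stands still between calls to the robot, and variables do not carry over. Pictures are saved under pics/ and viewed, about 8 in all and at most 12, crops included, and the job is handed in when it is done.

Besides the shell and the picture viewer there is one more tool, called after "Emit:" as a command line: name --argument value ..., lists and objects as JSON in quotes. jog_arm: Moves the arm, as the interface text tells. Its arguments: {"type":"object","properties":{"deltas":{"type":"array","items":{"type":"number"}},"force":{"type":"number"}},"required":["deltas"]}

```bash
ls; mkdir -p pics
python3 - <<'E'
from bench import *
import cv2,json
s=read_state(); print(s)
for n in ("scene","top"):
    d=snapshot(n); cv2.imwrite(f"pics/{n}0.png",cv2.resize(d["color"][:,:,::-1],None,fx=1.5,fy=1.5))
    print(n,d["fx"],d["fy"],d["cx"],d["cy"],d["R"],d["t"])
d=snapshot("wrist");print(d["T_tool_cam"],d["fx"])
E
```

```text
pics
{'time': 0.0, 'joint_pos': array([ 1.12452116e+00,  3.07567275e-01,  1.50765929e+00,  6.78921855e-06,
        1.32841094e+00, -7.35261395e-02]), 'joint_vel': array([-0.00018708,  0.00091444, -0.00258366, -0.00021223,  0.00173647,
        0.00014556]), 'effort': array([ 2.67925352e-04, -4.57560074e+01, -2.51918453e+01,  2.12495597e-04,
        1.35477688e-02, -9.26927527e-06]), 'position': array([0.20913585, 0.53487302, 0.23038965]), 'orientation': array([-0.5820327 , -3.08666344,  0.00310098]), 'contact_force': array([0.42840114, 0.21534955, 0.1451424 ]), 'torque': array([ 0.01636361, -0.05778848,  0.00619864]), 'finger_gap': 0.08526223506884145}
scene 382.89486076566595 382.89486076566595 261.0051795907651 189.92977011910588 [[-0.05984542  0.99820327 -0.00296032]
 [ 0.81424099  0.04710034 -0.57861314]
 [-0.57743409 -0.03703776 -0.81559676]] [ 0.0478968  -0.42174129  1.63247533]
top 495.7949864352929 495.7949864352929 256.1472046899947 194.3331489692404 [[-0.00661331 -0.99996819 -0.00445906]
 [-0.99047562  0.00716368 -0.13750174]
 [ 0.1375293   0.00350725 -0.99049149]] [-0.00471255  0.57612027  1.51942035]
[[-3.42490409e-05 -9.52576364e-01 -3.04299637e-01  7.78369016e-02]
 [ 9.99999819e-01 -2.15357201e-04  5.61601539e-04  9.62026714e-04]
 [-6.00501471e-04 -3.04299563e-01  9.52576199e-01 -1.44096950e-01]
 [ 0.00000000e+00  0.00000000e+00  0.00000000e+00  1.00000000e+00]] 297.3186396354542
```

View pics/scene0.png

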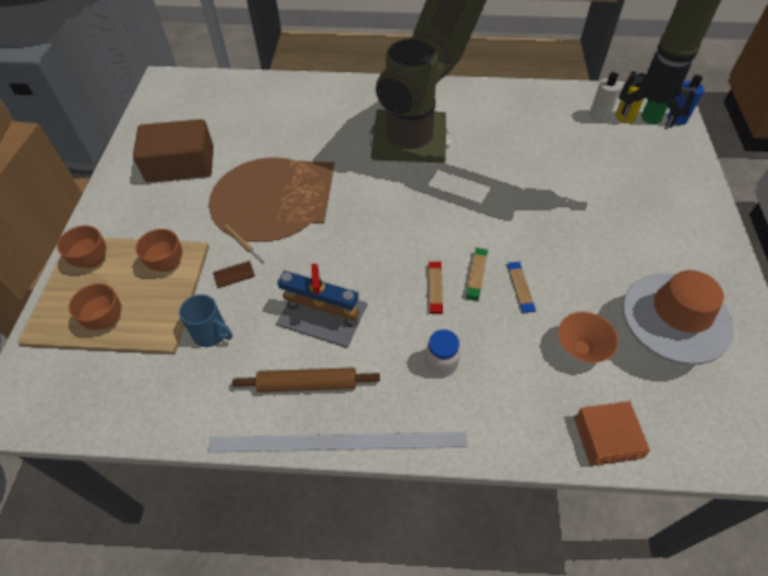

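View pics/top0.png

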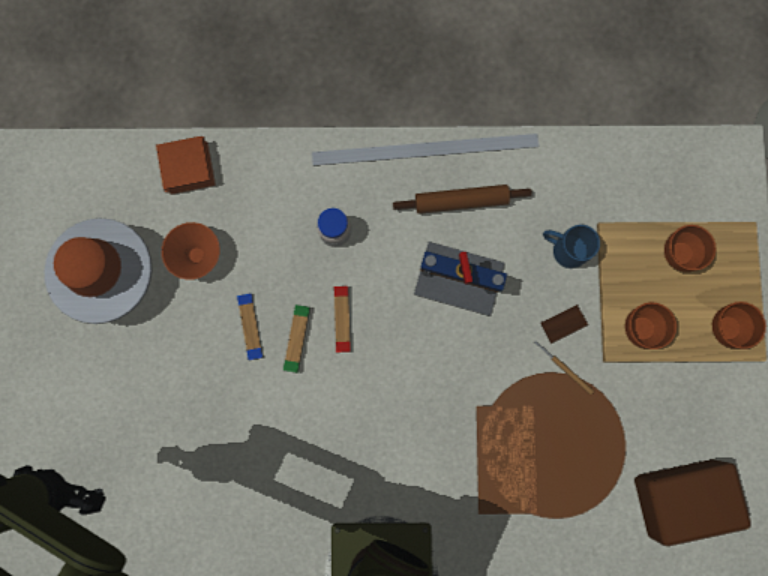

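The scene shows the gate at about (320,300) and the red stick at (435,287), both in the enlarged scene view. In the top view they are at (462,272) and (342,320). Next I'll measure them with colour masks.

```bash
cat > h.py <<'E'
from bench import *
import cv2, numpy as np
from scipy.spatial.transform import Rotation as Ro
def cast(d,px,z):
    px=np.atleast_2d(px).astype(float)
    r=np.c_[(px[:,0]-d["cx"])/d["fx"],(px[:,1]-d["cy"])/d["fy"],np.ones(len(px))]@d["R"]
    c=-d["R"].T@d["t"]
    return c+r*((z-c[2])/r[:,2])[:,None]
def project(d,X):
    c=np.atleast_2d(X)@d["R"].T+d["t"]
    return np.c_[c[:,0]/c[:,2]*d["fx"]+d["cx"],c[:,1]/c[:,2]*d["fy"]+d["cy"]]
def mask(d,kind):
    h=cv2.cvtColor(d["color"],cv2.COLOR_RGB2HSV)
    H,S,V=[h[:,:,i].astype(int) for i in range(3)]
    m={"red":((H<5)|(H>175))&(S>190)&(V>90),"blue":(H>105)&(H<125)&(S>150)&(V>50)}[kind]
    return m.astype(np.uint8)
def blobs(m,amin=20):
    n,l,st,c=cv2.connectedComponentsWithStats(m)
    out=[]
    for i in range(1,n):
        if st[i,4]>=amin:
            ys,xs=np.nonzero(l==i); out.append((st[i,4],c[i],cv2.minAreaRect(np.c_[xs,ys].astype(np.float32))))
    return out
def tool():
    s=read_state(); return s,Ro.from_rotvec(s["orientation"]).as_matrix()
E
python3 - <<'E'
from h import *
np.set_printoptions(precision=4,suppress=True)
for n in ("top","scene"):
    d=snapshot(n)
    for k,zs in (("red",(.014,.152,.139)),("blue",(.110,))):
        for a,c,r in blobs(mask(d,k)):
            print(n,k,a,c.round(1),[np.round(x,1) for x in r],[cast(d,c,z)[0][:2].round(4) for z in zs])
            b=cv2.boxPoints(r); w=cast(d,b,zs[0] if k=="blue" else (.152 if a else 0))
            e=[w[1]-w[0],w[2]-w[1]]; print("   edges",[(round(np.linalg.norm(v),4),round(np.degrees(np.arctan2(v[1],v[0])),1)) for v in e],w[:,:2].mean(0))
E
```

```text
top red 92 [310.  177.6] [array([310. , 177.5]), array([19.8,  4.6]), np.float64(77.9)] [array([ 0.6325, -0.1818]), array([ 0.6087, -0.1671]), array([ 0.611 , -0.1685])]
   edges [(np.float64(0.0136), np.float64(-78.2)), (np.float64(0.0587), np.float64(-169.3))] [ 0.6092 -0.167 ]
top red 50 [226.7 193.5] [array([227. , 193.5]), array([5., 8.]), np.float64(90.0)] [array([0.583 , 0.0856]), array([0.5635, 0.0769]), array([0.5653, 0.0777])]
   edges [(np.float64(0.0234), np.float64(-90.4)), (np.float64(0.0147), np.float64(-180.0))] [0.5636 0.0759]
top red 54 [228.  230.6] [array([228., 231.]), array([6., 8.]), np.float64(90.0)] [array([0.4645, 0.0812]), array([0.4554, 0.0728]), array([0.4563, 0.0736])]
   edges [(np.float64(0.0231), np.float64(-90.4)), (np.float64(0.0173), np.float64(-180.0))] [0.4542 0.0729]
top blue 291 [221.1 148. ] [array([221., 148.]), array([18., 18.]), np.float64(90.0)] [array([0.7095, 0.0967])]
   edges [(np.float64(0.0549), np.float64(-90.4)), (np.float64(0.056), np.float64(-180.0))] [0.7095 0.097 ]
top blue 203 [294.6 176.3] [array([294.6, 176.1]), array([26.8,
[... 2293 characters left out ...]
oat64(-3.9))] [0.529  0.2459]
scene blue 363 [212.1 194. ] [array([211.6, 193.1]), array([52.6, 10.9]), np.float64(16.5)] [array([ 0.6209, -0.1627])]
   edges [(np.float64(0.0411), np.float64(176.2)), (np.float64(0.1729), np.float64(73.8))] [ 0.6173 -0.1658]
scene blue 42 [351.3 204.9] [array([351., 205.]), array([4., 8.]), np.float64(90.0)] [array([0.6368, 0.2658])]
   edges [(np.float64(0.0244), np.float64(93.3)), (np.float64(0.0147), np.float64(-4.6))] [0.6371 0.2649]
scene blue 287 [295.5 229. ] [array([295.5, 229. ]), array([19.1, 17.7]), np.float64(45.0)] [array([0.7307, 0.0969])]
   edges [(np.float64(0.0576), np.float64(141.2)), (np.float64(0.0591), np.float64(42.2))] [0.73   0.0969]
```

```bash
cat >> h.py <<'E'
def pose():
    s,R=tool(); return np.r_[s["position"]*1000,np.degrees(np.arctan2(R[1,0],R[0,0]))]
def plan(p,targets,vmax=45,wmax=8):
    """p, targets: x,y,z mm, yaw deg (tool down); a target ends with the opening. Prints rounded calls."""
    p=np.array(p,float); rows=[]
    q=p.copy()
    for t in targets:
        g=t[4]; t=np.array(t[:4],float); d=t-q; d[3]=(d[3]+180)%360-180
        n=int(max(1,np.ceil(np.linalg.norm(d[:3])/vmax),np.ceil(abs(d[3])/wmax)))
        rows+=[(q+d*k/n,g) for k in range(1,n+1)]; q=q+d
    for i in range(0,len(rows),5):
        a=np.radians(p[3]); X=np.array([np.cos(a),np.sin(a)]); Y=np.array([np.sin(a),-np.cos(a)]); out=[]
        for r,g in rows[i:i+5]:
            d=r-p; v=[round(d[:2]@X),round(d[:2]@Y),round(-d[2]),round(-d[3])]; out+=[g]+v
        v=np.array(v,float); p=p+np.r_[v[0]*X+v[1]*Y,-v[2],-v[3]]
        print(out)
    print("end",p.round(1))
E
python3 -c "
from h import *
print(pose())
plan([209,536,231,158.7],[[609,-167,200,10.7,.5]])"
```

```text
[209.31344494 535.22380155 230.86562802 158.64141976]
[0.5, -33, -27, 2, 8, 0.5, -66, -54, 3, 16, 0.5, -99, -80, 5, 23, 0.5, -132, -107, 7, 31, 0.5, -165, -134, 8, 39]
[0.5, -43, 0, 2, 8, 0.5, -85, 0, 3, 16, 0.5, -128, 0, 5, 23, 0.5, -171, 0, 7, 31, 0.5, -213, 0, 8, 39]
[0.5, -33, 27, 2, 8, 0.5, -66, 53, 4, 15, 0.5, -100, 80, 5, 23, 0.5, -133, 107, 7, 31, 0.5, -166, 134, 8, 39]
[0.5, -9, 41, 2, 8, 0.5, -18, 83, 4, 15, 0.5, -27, 125, 5, 23, 0.5, -36, 166, 7, 31]
end [ 608.5 -167.2  200.    10.7]
```

Emit:
jog_arm --deltas '[0.5,-33,-27,2,8,0.5,-66,-54,3,16,0.5,-99,-80,5,23,0.5,-132,-107,7,31,0.5,-165,-134,8,39]' --force 40

```text
time: 0.75
position: [0.3147, 0.3491, 0.2232]
orientation: [1.586, 2.712, -0.0]
contact_force: [1.2, -0.5, -0.2]
finger_gap: 0.0429
```

Emit:
jog_arm --deltas '[0.5,-43,0,2,8,0.5,-85,0,3,16,0.5,-128,0,5,23,0.5,-171,0,7,31,0.5,-213,0,8,39]'

```text
time: 1.25
position: [0.4202, 0.1638, 0.2153]
orientation: [2.401, 2.026, 0.0]
contact_force: [1.1, 0.9, -0.1]
finger_gap: 0.0425
```

Emit:
jog_arm --deltas '[0.5,-33,27,2,8,0.5,-66,53,4,15,0.5,-100,80,5,23,0.5,-133,107,7,31,0.5,-166,134,8,39]'

```text
time: 1.75
position: [0.5254, -0.0219, 0.2072]
orientation: [-2.94, -1.107, -0.0]
contact_force: [0.5, 0.3, -0.3]
finger_gap: 0.0427
```

Emit:
jog_arm --deltas '[0.5,-9,41,2,8,0.5,-18,83,4,15,0.5,-27,125,5,23,0.5,-36,166,7,31,0.5,-36,166,7,31]'

```text
time: 2.25
position: [0.6111, -0.1734, 0.1996]
orientation: [3.126, 0.281, 0.003]
contact_force: [-0.3, 1.0, -0.1]
finger_gap: 0.0425
```

Run:
```python
from h import *
s,R=tool(); print(s["time"],pose(),s["joint_pos"].round(3),s["finger_gap"],s["contact_force"],s["torque"])
d=snapshot("wrist"); print(d["fx"],d["cx"],d["cy"])
cv2.imwrite("pics/w1.png",d["color"][:,:,::-1])
np.savez("w1.npz",T=d["T_tool_cam"],p=s["position"],R=R,im=d["color"],k=[d["fx"],d["cx"],d["cy"]])
```

```text
2.25 [ 611.0725757  -173.38752933  199.56811051   10.2767883 ] [-0.342  0.412  1.422 -0.002  1.304  1.05 ] 0.04253756581605607 [-0.34669834  0.95553263 -0.05247689] [0.0046662  0.00610192 0.00575346]
297.3186396354542 254.62081568893396 195.01327331761755
```

View pics/w1.png

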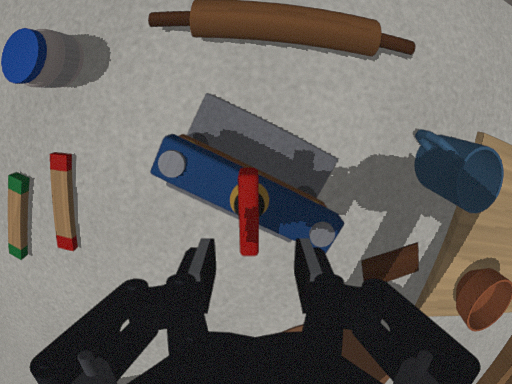

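The wrist view shows the red handle at about columns 240–258, rows 168–255. It is parallel to the jaws and nearly centred between the fingertips at (205,250) and (300,250). I'll refine the estimate by ray casting.

```bash
cat >> h.py <<'E'
def wcast(px,z,f):
    fx,cx,cy=f["k"]; px=np.atleast_2d(px).astype(float)
    u=px-[cx,cy]; r=np.linalg.norm(u,axis=1); th=r/fx
    ray=np.c_[u/r[:,None]*np.sin(th)[:,None],np.cos(th)]
    Rc=f["R"]@f["T"][:3,:3]; c=f["p"]+f["R"]@f["T"][:3,3]
    w=ray@Rc.T; return c+w*((z-c[2])/w[:,2])[:,None]
E
python3 - <<'E'
from h import *
np.set_printoptions(precision=4,suppress=True)
f=np.load("w1.npz"); d={"color":f["im"]}
for k in("red","blue"):
  for a,c,r in blobs(mask(d,k),40):
    b=cv2.boxPoints(r); print(k,a,c,r)
    for z in (.014,.110,.139,.152): print(z,wcast(c,z,f)[0][:2], end=' ')
    w=wcast(b,.152 if k=="red" else .11,f);print([np.degrees(np.arctan2(*(w[i+1]-w[i])[[1,0]])).round(1) for i in (0,1)],[np.linalg.norm(w[i+1]-w[i]).round(4) for i in (0,1)])
print("posts",wcast([[173,164],[322,234]],.110,f)[:,:2])
print("bed far corners",wcast([[208,94],[337,160]],.010,f)[:,:2])
print("handle ends far",wcast([[240,168],[257,168],[241,255],[258,255]],.152,f)[:,:2])
print(pose())
E
```

```text
red 241 [ 58.5643 161.9502] ((58.0, 162.0), (16.0, 16.0), 90.0)
0.014 [0.5843 0.0845] 0.11 [0.6143 0.0138] 0.139 [ 0.6234 -0.0075] 0.152 [ 0.6275 -0.0171] [np.float64(-83.0), np.float64(-179.1)] [np.float64(0.0164), np.float64(0.0125)]
red 1050 [246.8571 209.281 ] ((247.5, 214.0), (80.0, 19.0), 90.0)
0.014 [ 0.5661 -0.1719] 0.11 [ 0.6015 -0.1679] 0.139 [ 0.6122 -0.1667] 0.152 [ 0.6169 -0.1661] [np.float64(-79.8), np.float64(-169.6)] [np.float64(0.0126), np.float64(0.0599)]
red 163 [ 64.5706 242.5644] ((64.33019256591797, 242.59434509277344), (18.268951416015625, 10.576762199401855), 15.945395469665527)
0.014 [0.4651 0.0806] 0.11 [0.5299 0.0111] 0.139 [ 0.5494 -0.0099] 0.152 [ 0.5582 -0.0193] [np.float64(-22.9), np.float64(-90.6)] [np.float64(0.0121), np.float64(0.0187)]
blue 1907 [23.387  55.6717] ((23.37735366821289, 56.17924499511719), (42.58176803588867, 55.356300354003906), 15.945395469665527)
0.014 [0.7243 0.1656] 0.11 [0.7136 0.0713] 0.139 [0.7104 0.0429] 0.152 [0.7089 0.0301] [np.float64(-13.1), np.float64(-104.6)] [np.float64(0.057), np.float64(0.0654)]
blue 2566 [200.606 173
[... 732 characters left out ...]
87 -0.2416] 0.11 [ 0.6104 -0.2173] 0.139 [ 0.62 -0.21] 0.152 [ 0.6243 -0.2067] [np.float64(-21.3), np.float64(-113.3)] [np.float64(0.0176), np.float64(0.0539)]
blue 601 [290.3794 226.6339] ((285.7443542480469, 223.01583862304688), (51.32493209838867, 25.35976219177246), 19.653823852539062)
0.014 [ 0.5532 -0.2277] 0.11 [ 0.5923 -0.2075] 0.139 [ 0.6041 -0.2014] 0.152 [ 0.6094 -0.1986] [np.float64(-7.7), np.float64(-100.4)] [np.float64(0.0228), np.float64(0.0449)]
posts [[ 0.6294 -0.1014]
 [ 0.59   -0.237 ]]
bed far corners [[ 0.6904 -0.1061]
 [ 0.6433 -0.2652]]
handle ends far [[ 0.6447 -0.1567]
 [ 0.6467 -0.1678]
 [ 0.5808 -0.168 ]
 [ 0.5831 -0.1802]]
[ 609.2235 -170.6054  199.4567   10.4832]
```

Emit:
jog_arm --deltas '[0.5,0,0,25,0,0.5,0,0,50,0,0.5,0,-1,75,0,0.5,0,-1,80,0,0.5,0,-1,80,0]'

```text
time: 2.8
position: [0.6068, -0.1658, 0.1195]
orientation: [-3.126, -0.293, 0.004]
contact_force: [0.2, -0.2, 0.7]
finger_gap: 0.0429
```

Emit:
jog_arm --deltas '[0.5,0,0,0,0,0.5,0,0,0,0,0.5,0,0,0,0,0.0,0,0,0,0,0.0,0,0,0,0]' --force 60

```text
time: 3.3
position: [0.6091, -0.1692, 0.1218]
orientation: [3.124, 0.292, 0.004]
contact_force: [-1.0, -5.1, 3.9]
finger_gap: 0.0194
```

Emit:
jog_arm --deltas '[0,0,0,0,0,0,0,0,0,0,0,0,0,0,0,0,0,0,0,0]'

```text
time: 3.7
position: [0.6091, -0.1692, 0.1218]
orientation: [3.124, 0.291, 0.004]
contact_force: [-1.1, -5.4, 4.9]
finger_gap: 0.0196
```

```bash
cat > st.py <<'E'
from h import *
np.set_printoptions(precision=3,suppress=True)
s=read_state();print(s["time"],pose(),"F",s["contact_force"],"T",s["torque"],"gap",round(s["finger_gap"],4),"q6",s["joint_pos"][5])
E
python3 st.py
```

```text
3.7 [ 609.114 -169.172  121.81    10.64 ] F [-1.105 -5.4    4.946] T [-0.932  0.155 -0.014] gap 0.0196 q6 1.0499310961019894
```

Gap of 19.6 mm and an upward push: the fingertips have closed on the collar under the handle. I'll open, rise and grip again.

Emit:
jog_arm --deltas '[0.4,0,0,0,0,0.4,0,0,-9,0,0.4,0,0,-9,0,0,0,0,-9,0,0,0,0,-9,0]'

```text
time: 4.2
position: [0.6087, -0.1689, 0.13]
orientation: [3.124, 0.292, 0.002]
contact_force: [0.0, -6.1, 2.4]
finger_gap: 0.0126
```

Emit:
jog_arm --deltas '[0,0,0,0,0,0,0,0,0,0,0,0,0,0,0]'

```text
time: 4.5
position: [0.6087, -0.1689, 0.13]
orientation: [3.125, 0.291, 0.002]
contact_force: [-0.7, -5.9, 2.0]
finger_gap: 0.0124
```

```bash
python3 st.py
```

```text
4.5 [ 608.654 -168.918  129.982   10.653] F [-0.7   -5.858  2.037] T [-0.822  0.097  0.033] gap 0.0124 q6 1.04997781566101
```

Emit:
jog_arm --deltas '[0,0,1.5,0,-4,0,0,1.5,0,-8,0,0,1.5,0,-12,0,0,1.5,0,-16,0,0,1.5,0,-16]'

```text
time: 5.0
position: [0.6088, -0.1695, 0.13]
orientation: [3.055, 0.723, 0.001]
contact_force: [-0.9, -4.1, 4.4]
finger_gap: 0.0129
```

```bash
python3 st.py
```

```text
5.0 [ 608.797 -169.541  129.96    26.646] F [-0.929 -4.077  4.418] T [-0.541  0.216 -0.087] gap 0.0129 q6 0.7686347057971529
```

Emit:
jog_arm --deltas '[0,0,0,0,-4,0,0,0,0,-8,0,0,0,0,-12,0,0,0,0,-16,0,0,0,0,-16]'

```text
time: 5.5
position: [0.609, -0.17, 0.13]
orientation: [2.924, 1.14, 0.001]
contact_force: [0.4, -5.1, 3.4]
finger_gap: 0.0132
```

```bash
python3 st.py
```

```text
5.5 [ 609.016 -170.02   129.969   42.59 ] F [ 0.356 -5.127  3.407] T [-0.838  0.11  -0.192] gap 0.0132 q6 0.4902979111114448
```

Emit:
jog_arm --deltas '[0,0,0,0,-4,0,0,0,0,-8,0,0,0,0,-12,0,0,0,0,-16,0,0,0,0,-16]'

```text
time: 6.0
position: [0.6094, -0.1704, 0.13]
orientation: [2.737, 1.535, 0.001]
contact_force: [0.3, -5.9, 1.9]
finger_gap: 0.013
```

```bash
python3 st.py
```

```text
6.0 [ 609.35  -170.384  129.98    58.587] F [ 0.27  -5.911  1.923] T [-0.995  0.033 -0.178] gap 0.013 q6 0.21115334227612975
```

Emit:
jog_arm --deltas '[0,-1.7,1,0,-7,0,-1.7,1,0,-14,0,-1.7,1,0,-20,0,-1.7,1,0,-20]'

```text
time: 6.4
position: [0.6099, -0.1709, 0.13]
orientation: [2.43, 1.987, 0.003]
contact_force: [1.8, -2.1, 2.3]
finger_gap: 0.0127
```

```bash
python3 st.py
```

```text
6.4 [ 609.892 -170.934  129.973   78.537] F [ 1.767 -2.105  2.319] T [-0.385 -0.351 -0.207] gap 0.0127 q6 -0.14018256542912497
```

Emit:
jog_arm --deltas '[0,0,0,0,-7,0,0,0,0,-14,0,0,0,0,-20,0,0,0,0,-20]'

```text
time: 6.8
position: [0.6106, -0.171, 0.13]
orientation: [2.048, 2.377, 0.003]
contact_force: [5.1, -2.4, 2.3]
finger_gap: 0.0127
```

```bash
python3 st.py
```

```text
6.8 [ 610.561 -171.014  129.996   98.487] F [ 5.087 -2.44   2.3  ] T [-0.481 -0.652 -0.187] gap 0.0127 q6 -0.4883115552643909
```

```bash
python3 -c "
from h import *
plan([610.5,-171,130,98.5],[[610.5,-171,210,98.5,.45],[502,-138,160,163.6,.6],[502,-138,56,163.6,.6]])"
```

```text
[0.45, 0, 0, -40, 0, 0.45, 0, 0, -80, 0, 0.6, 5, -11, -74, -7, 0.6, 11, -23, -69, -14, 0.6, 16, -34, -63, -22]
[0.6, 10, -9, 5, -7, 0.6, 19, -17, 11, -14, 0.6, 28, -26, 16, -21, 0.6, 37, -34, 22, -29, 0.6, 47, -43, 27, -36]
[0.6, 12, -1, 6, -7, 0.6, 12, -1, 41, -7, 0.6, 12, -1, 75, -7, 0.6, 12, -1, 110, -7]
end [ 502.2 -137.7   56.   163.5]
```

Emit:
jog_arm --deltas '[0.45,0,0,0,0,0.45,0,0,0,0,0.45,0,0,-40,0,0.45,0,0,-80,0,0.45,0,0,-80,0]'

```text
time: 7.3
position: [0.6111, -0.171, 0.2148]
orientation: [2.045, 2.375, 0.006]
contact_force: [0.8, 0.1, 1.1]
finger_gap: 0.0383
```

Emit:
jog_arm --deltas '[0.6,5,-11,6,-7,0.6,11,-23,11,-14,0.6,16,-34,17,-22]'

```text
time: 7.6
position: [0.5705, -0.1588, 0.1911]
orientation: [-1.549, -2.73, 0.0]
contact_force: [0.6, -1.1, 0.7]
finger_gap: 0.0514
```

Emit:
jog_arm --deltas '[0.6,10,-9,5,-7,0.6,19,-17,11,-14,0.6,28,-26,16,-21,0.6,37,-34,22,-29,0.6,47,-43,27,-36]'

```text
time: 8.1
position: [0.5095, -0.1403, 0.164]
orientation: [-0.63, -3.075, -0.001]
contact_force: [-0.7, -0.3, 0.3]
finger_gap: 0.0514
```

Emit:
jog_arm --deltas '[0.6,12,-1,6,-7,0.6,12,-1,41,-7,0.6,12,-1,75,-7,0.6,12,-1,110,-7,0.6,12,-1,110,-7]'

```text
time: 8.6
position: [0.4948, -0.1354, 0.0509]
orientation: [-0.448, -3.098, -0.004]
contact_force: [-0.2, 0.2, -0.1]
finger_gap: 0.0512
```

Emit:
jog_arm --deltas '[0.6,0,0,0,0,0.6,0,0,0,0,0.6,0,0,0,0]'

```text
time: 8.9
position: [0.5013, -0.1379, 0.057]
orientation: [0.447, 3.106, -0.001]
contact_force: [0.3, -0.4, 0.2]
finger_gap: 0.0512
```

```bash
cat > wshot.py <<'E'
import sys
from h import *
s,R=tool(); d=snapshot("wrist"); n=sys.argv[1]
np.savez(n+".npz",T=d["T_tool_cam"],p=s["position"],R=R,im=d["color"],k=[d["fx"],d["cx"],d["cy"]])
x0,y0,x1,y1=map(int,sys.argv[2:6])
cv2.imwrite(f"pics/{n}.png",cv2.resize(d["color"][y0:y1,x0:x1,::-1],None,fx=float(sys.argv[6]),fy=float(sys.argv[6]),interpolation=cv2.INTER_CUBIC))
E
python3 st.py; python3 wshot.py w2 56 0 456 280 2
```

```text
8.9 [ 501.258 -137.871   56.976  163.629] F [ 0.273 -0.41   0.187] T [-0.031 -0.062 -0.019] gap 0.0512 q6 -1.634813586692637
```

View pics/w2.png

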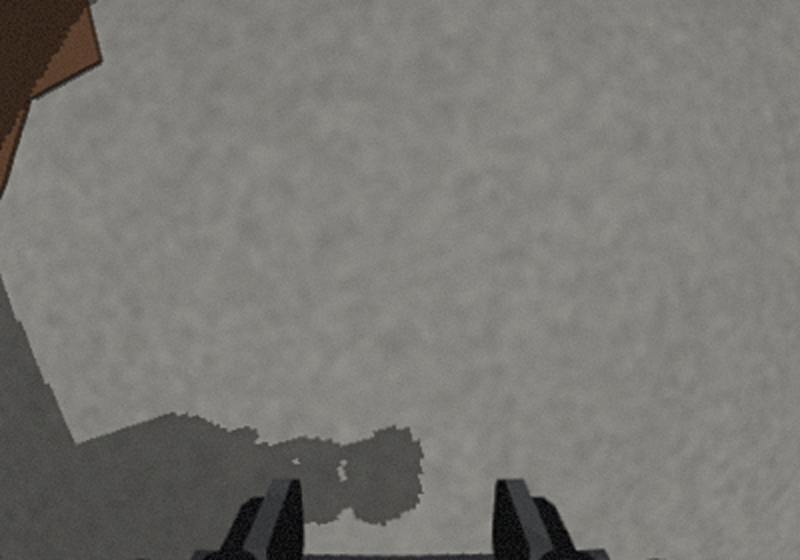

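The view is only bench, because the wrist camera sees very little towards the fingers. I'll turn the tool so the gate falls on the image's right side.

```bash
python3 -c "
from h import *
plan([502,-138,56,163.6],[[445,-161,76,73.6,.6]])"
```

```text
[0.6, 4, -3, -2, 8, 0.6, 8, -6, -3, 15, 0.6, 12, -10, -5, 22, 0.6, 16, -13, -7, 30, 0.6, 20, -16, -8, 38]
[0.6, 1, -5, -2, 7, 0.6, 3, -10, -4, 14, 0.6, 4, -15, -5, 22, 0.6, 5, -20, -7, 30, 0.6, 6, -25, -9, 37]
[0.6, -2, -5, -1, 8, 0.6, -4, -9, -3, 15]
end [ 445.4 -161.2   76.    73.6]
```

Emit:
jog_arm --deltas '[0.6,4,-3,-2,8,0.6,8,-6,-3,15,0.6,12,-10,-5,22,0.6,16,-13,-7,30,0.6,20,-16,-8,38]'

```text
time: 9.45
position: [0.4769, -0.1476, 0.0647]
orientation: [1.442, 2.788, 0.0]
contact_force: [-0.4, -0.0, -0.2]
finger_gap: 0.0516
```

Emit:
jog_arm --deltas '[0.6,1,-5,-2,7,0.6,3,-10,-4,14,0.6,4,-15,-5,22,0.6,5,-20,-7,30,0.6,6,-25,-9,37]'

```text
time: 9.95
position: [0.4529, -0.1572, 0.0736]
orientation: [2.252, 2.187, 0.001]
contact_force: [0.3, 0.6, -0.6]
finger_gap: 0.0512
```

Emit:
jog_arm --deltas '[0.6,-2,-5,-1,8,0.6,-4,-9,-3,15,0.6,-4,-9,-3,15,0.6,-4,-9,-3,15,0.6,-4,-9,-3,15]'

```text
time: 10.45
position: [0.4439, -0.1608, 0.0757]
orientation: [2.512, 1.885, 0.001]
contact_force: [-0.4, -0.2, 0.3]
finger_gap: 0.051
```

```bash
python3 st.py; python3 wshot.py w3 312 20 512 320 2
```

```text
10.45 [ 443.861 -160.779   75.736   73.753] F [-0.384 -0.164  0.343] T [-0.015 -0.007 -0.085] gap 0.051 q6 -0.1535499707917065
```

View pics/w3.png

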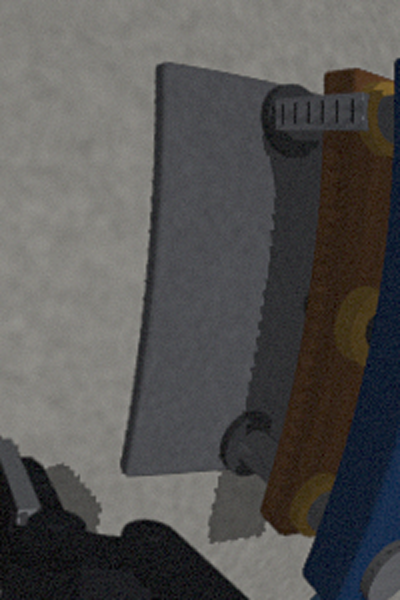

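The crop shows the grey bed (corners at crop (163,65) and (122,473)), a post with scale ticks, and the brown bar with its lower front edge at about crop x 268–326. I'll convert these to heights on the bar's front plane.

```bash
cat > bar.py <<'E'
import sys
from h import *
np.set_printoptions(precision=1,suppress=True)
f=np.load(sys.argv[1]); im=f["im"]
G=np.array([.6095,-.1692]); a=np.radians(-16.3); X=np.array([np.cos(a),np.sin(a)]); Y=np.array([-X[1],X[0]])
def g(w): return np.c_[(w[:,:2]-G)@X,(w[:,:2]-G)@Y,w[:,2]]*1000
def onx(px,x):
    A=wcast(px,0.0,f); B=wcast(px,.1,f); A,B=g(A),g(B); t=(x-A[:,0])/(B[:,0]-A[:,0]); return A+(B-A)*t[:,None]
if __name__=="__main__":
    c=lambda p: np.array(p)/2+[312,20]
    print("bed front corners",g(wcast(c([[163,65],[122,473]]),.010,f)))
    print("bed front bottom",g(wcast(c([[158,68],[120,468]]),.0,f)))
    print("ticks on x=-8",onx(c([[283,112],[295,112],[308,112],[323,112],[337,112],[352,112],[366,112]]),-8))
    h=cv2.cvtColor(im,cv2.COLOR_RGB2HSV)
    for r in (80,100,120,140,150,190,210,225,250):
        row=slice(r-1,r+2); H=h[row,:,0].mean(0); S=h[row,:,1].mean(0); V=h[row,:,2].mean(0)
        cols=np.arange(425,512); b=cols[(S[cols]>110)&(H[cols]<22)]
        if len(b): print(r,b[0],b[-1],"z",onx([[b[0]-.5,r],[b[-1]+.5,r]],-12)[:,1:].ravel(),"V",V[b[0]-2:b[-1]+3].astype(int))
E
python3 bar.py w3.npz
```

```text
bed front corners [[-58.2  84.6  10. ]
 [-59.8 -81.6  10. ]]
bed front bottom [[-55.5  85.1   0. ]
 [-56.4 -84.8   0. ]]
ticks on x=-8 [[-8.  73.1 20.1]
 [-8.  72.8 28. ]
 [-8.  72.5 36.2]
 [-8.  72.3 45.2]
 [-8.  72.1 53.1]
 [-8.  71.9 61.1]
 [-8.  71.8 68.3]]
80 496 500 z [68.4 72.7 68.4 77.5] V [74 71 62 70 72 74 69 50 51]
100 473 507 z [54.5 49.5 56.2 84.5] V [48 49 49 52 52 51 54 51 48 46 49 44 44 46 47 44 43 49 48 49 49 51 46 50
 44 49 48 49 52 55 56 51 56 53 52 49 53 38 47]
120 472 506 z [40.5 49.8 44.1 84.8] V [49 47 50 53 54 53 50 54 50 47 46 42 46 48 46 46 47 46 51 48 52 50 49 46
 48 51 55 55 55 57 50 51 51 54 49 48 53 43 45]
140 470 504 z [26.3 49.6 31.9 84.8] V [47 50 49 45 48 46 49 46 46 47 48 44 47 46 48 47 47 47 46 48 52 52 49 44
 48 53 52 55 50 54 53 50 53 46 52 53 53 43 44]
150 469 503 z [19.2 49.8 25.8 85. ] V [49 45 48 45 48 44 44 41 49 45 46 47 44 45 49 44 46 48 51 49 43 46 48 52
 49 49 56 52 51 54 53 53 50 50 51 53 51 38 48]
190 463 494 z [-9.9 49.9  0.1 82.9] V [49 47 48 52 50 52 52 54 47 48 48 46 47 46 45 47 46 49 53 57 63 58 64 62
 61 60 65 72 70 68 70 71 73 72 42 25]
210 460 492 z [-24.8  51.  -12.4  85. ] V [46 48 53 53 51 53 53 57 54 55 46 47 46 42 46 49 48 53 51 50 49 50 50 48
 48 50 53 48 52 54 54 52 53 53 52 42 43]
225 456 488 z [-37.   50.2 -22.7  84.7] V [48 48 50 50 52 54 54 53 53 46 43 47 43 43 46 47 48 46 51 53 51 50 51 47
 50 51 51 51 54 55 57 53 49 56 50 43 44]
250 449 481 z [-58.3  49.4 -40.6  84.7] V [52 53 48 52 51 54 56 55 54 49 48 44 44 43 45 50 53 49 50 49 53 52 50 53
 44 47 54 53 54 53 53 51 53 53 51 37 46]
```

Run:
```python
from h import *
f=np.load("w3.npz"); im=f["im"][40:240,400:512,::-1]
im=np.clip(im.astype(float)*2.6,0,255).astype(np.uint8)
im=cv2.fastNlMeansDenoisingColored(im,None,6,6,5,15)
cv2.imwrite("pics/w3b.png",cv2.resize(im,None,fx=3,fy=3,interpolation=cv2.INTER_CUBIC))
```

```text
(no output)
```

View pics/w3b.png

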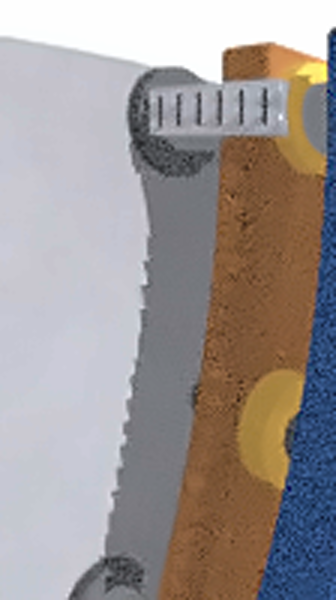

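```bash
cat >> bar.py <<'E'
    c3=lambda p: np.array(p,float)/3+[400,40]
    print("bar end corners on x=-12",onx(c3([[224,49],[272,43]]),-12), "edge lines", onx(c3([[219,150],[212,250],[205,320],[185,450],[165,580]]),-12))
    print("plate",onx(c3([[150,85],[150,133],[288,80],[288,136]]),-14))
    print("strip? on x=-4",onx(c3([[196,385],[192,395],[196,405]]),-4))
    Rc=f["R"]@f["T"][:3,:3]; C=f["p"]+f["R"]@f["T"][:3,3]; print("cam",g(C[None]))
E
python3 bar.py w3.npz | tail -18
python3 - <<'E'
from h import *
f=np.load('w3.npz'); im=f["im"].astype(float).mean(2)
for r in (110,120,130,140,150,160,180): print(r,im[r-2:r+3,435:512].mean(0).astype(int))
E
```

```text
225 456 488 z [-37.   50.2 -22.7  84.7] V [48 48 50 50 52 54 54 53 53 46 43 47 43 43 46 47 48 46 51 53 51 50 51 47
 50 51 51 51 54 55 57 53 49 56 50 43 44]
250 449 481 z [-58.3  49.4 -40.6  84.7] V [52 53 48 52 51 54 56 55 54 49 48 44 44 43 45 50 53 49 50 49 53 52 50 53
 44 47 54 53 54 53 53 51 53 53 51 37 46]
bar end corners on x=-12 [[-12.   85.4  51. ]
 [-12.   85.5  68. ]] edge lines [[-12.   61.5  49.5]
 [-12.   38.   49.1]
 [-12.   21.5  49.2]
 [-12.  -10.2  49. ]
 [-12.  -43.   52. ]]
plate [[-14.   78.   23.1]
 [-14.   65.4  23.5]
 [-14.   76.5  75.1]
 [-14.   64.7  75.3]]
strip? on x=-4 [[-4.   4.  39.9]
 [-4.   1.2 38.9]
 [-4.  -0.8 41.2]]
cam [[-161.5   40.4  219.8]]
110 [78 77 79 78 77 76 75 78 76 78 75 79 80 75 46 43 46 46 48 46 47 44 43 47
 44 45 49 46 48 47 45 44 45 47 45 45 48 39 33 38 40 32 40 35 35 35 28 34
 33 31 30 33 36 37 35 38 36 35 34 36 36 33 38 39 39 44 36 35 38 37 38 36
 35 31 29 31 30]
120 [78 80 77 75 78 76 76 75 74 76 77 77 77 75 52 46 44 44 48 46 45 46 45 49
 47 44 44 45 45 47 46 49 47 44 49 46 45 36 37 37 38 35 38 35 32 31 31 35
 32 33 33 32 31 35 31 3
[... 566 characters left out ...]
 78 78 81 79 77 80 71 45 44 45 47 49 47 47 45 42 45 46 47
 48 45 45 44 47 49 46 46 46 42 35 33 35 32 33 29 33 33 35 32 32 28 38 32
 33 36 34 34 32 31 35 37 36 34 38 37 39 39 37 40 36 32 36 37 37 27 29 29
 26 33 29 30 31]
160 [77 77 79 79 77 78 79 78 78 75 60 45 50 46 48 46 44 44 49 47 46 47 45 46
 46 48 46 49 46 47 48 48 37 33 35 34 34 31 37 35 30 34 35 31 33 33 35 33
 34 36 32 37 32 36 35 34 38 35 34 35 35 36 33 36 35 38 38 34 30 26 29 32
 34 31 28 32 29]
180 [76 79 80 81 79 77 67 62 47 47 48 46 47 49 49 48 47 46 47 46 47 47 47 48
 47 48 48 48 49 38 36 32 33 33 35 35 35 35 34 32 34 34 34 26 38 45 46 45
 44 45 49 46 47 45 50 55 52 53 52 53 51 40 37 31 21 31 31 28 30 29 26 30
 31 29 30 27 31]
```

```bash
cat > prof.py <<'E'
import sys
from bar import *
def wproj(gp):
    W=np.c_[G+gp[:,:1]/1000*X+gp[:,1:2]/1000*Y,gp[:,2]/1000]
    C=((W-f["p"])@f["R"]-f["T"][:3,3])@f["T"][:3,:3]
    rho=np.hypot(C[:,0],C[:,1]); th=np.arctan2(rho,C[:,2]); fx,cx,cy=f["k"]
    return np.c_[C[:,0]/rho*th*fx+cx,C[:,1]/rho*th*fx+cy]
def prof(x,ys,zs):
    out=[]
    for z in zs:
        p=wproj(np.array([[x,y,z] for y in ys],float)).astype(np.float32)
        out.append(cv2.remap(im,p[:,:1],p[:,1:],cv2.INTER_LINEAR).reshape(-1,3).mean(0))
    return np.array(out)
if __name__=="__main__":
    ys=np.r_[np.arange(18,56,.5),np.arange(-50,-20,.5)]
    zs=np.arange(40,88,1)
    for z,c in zip(zs,prof(-12,np.arange(22,56,.25),zs)): print(z,c,end=' | ')
    print("\nstrip plane")
    for z,c in zip(np.arange(10,46),prof(-4,np.arange(5,50,.25),np.arange(10,46))): print(z,c,end=' | ')
E
python3 prof.py w3.npz
```

```text
40 [45.8 46.6 48.5] | 41 [45.8 46.1 48.3] | 42 [45.5 45.7 48.2] | 43 [46.5 46.9 48.5] | 44 [46.1 46.5 48.4] | 45 [45.7 46.1 47.6] | 46 [45.4 45.2 47.4] | 47 [45.5 45.4 48.3] | 48 [46.3 46.9 49.6] | 49 [47.4 44.2 44.8] | 50 [48.7 35.  27.1] | 51 [50.2 34.5 21.1] | 52 [51.  35.4 22.3] | 53 [51.2 35.  22.3] | 54 [50.9 35.7 22.2] | 55 [50.6 35.  23.8] | 56 [49.7 34.3 22.9] | 57 [49.  33.5 21.2] | 58 [48.  33.3 21.7] | 59 [46.6 31.8 20.8] | 60 [45.3 30.8 19.6] | 61 [46.  32.  21.7] | 62 [45.5 31.9 20.9] | 63 [45.8 32.2 20.8] | 64 [45.  31.3 20.6] | 65 [46.2 32.4 21.4] | 66 [48.  33.2 22.3] | 67 [49.  34.2 22.8] | 68 [49.8 34.5 23. ] | 69 [49.5 33.7 21.9] | 70 [48.9 33.3 21.2] | 71 [48.9 34.1 23. ] | 72 [48.3 33.9 22.4] | 73 [48.4 34.1 22. ] | 74 [50.4 35.1 22.9] | 75 [52.6 36.4 24.1] | 76 [53.6 36.7 24.1] | 77 [54.2 37.2 23.6] | 78 [54.7 38.3 25.2] | 79 [53.4 36.3 23.4] | 80 [52.4 35.9 22.9] | 81 [51.9 36.1 23.8] | 82 [50.7 35.3 22.7] | 83 [51.5 35.6 23. ] | 84 [53.3 36.1 24.3] | 85 [34.4 30.8 34.7] | 86 [15.5 26.7 44. ] | 87 [16.5 27.9 45.6] | 
strip plane
10 [69.6 70.7 74.1] | 11 [62.1 62.7 65.7] | 12 [51.  51.3 53.7] | 13 [45.  45.9 47.9] | 14 [44.4 45.3 47.3] | 15 [45.2 46.  47.9] | 16 [45.9 46.4 48.1] | 17 [46.1 46.6 48.6] | 18 [46.  46.3 48.5] | 19 [45.6 46.  47.9] | 20 [45.2 45.2 47.9] | 21 [45.4 45.2 47.6] | 22 [45.3 45.7 48. ] | 23 [45.6 46.  48.3] | 24 [45.7 46.4 48.9] | 25 [45.6 46.1 48.4] | 26 [46.  46.4 48.5] | 27 [46.6 46.8 48.9] | 28 [45.9 46.4 48.5] | 29 [45.8 46.5 48.6] | 30 [45.8 46.4 48.6] | 31 [45.8 46.2 48.4] | 32 [45.4 45.5 48.1] | 33 [45.7 46.  48. ] | 34 [46.9 47.1 49.3] | 35 [47.  47.3 48.9] | 36 [46.  46.  47.9] | 37 [45.6 45.5 47.8] | 38 [45.7 46.1 48.6] | 39 [46.6 47.  49.8] | 40 [47.4 42.7 42. ] | 41 [48.3 34.5 25.7] | 42 [49.9 34.2 21.3] | 43 [50.4 34.9 22.4] | 44 [50.5 34.7 22.4] | 45 [50.3 35.2 22.2] |
```

The wooden bar's lower front edge is at about z 49 mm, and the strip can't be told apart from the shaded bed. Counting handle turns gives a rise of about 9.5 mm. Together they put the nominal opening at about 18–21 mm, so I'll fetch the stick.

```bash
python3 -c "
from h import *
plan([445.4,-161.2,76,73.6],[[486.5,82,60,182,.6],[486.5,82,4,182,.6]])"
```

```text
[0.6, 17, -2, 1, -8, 0.6, 35, -4, 2, -15, 0.6, 52, -6, 3, -23, 0.6, 70, -8, 5, -31, 0.6, 87, -10, 6, -39]
[0.6, 16, 9, 1, -7, 0.6, 30, 19, 2, -15, 0.6, 45, 28, 3, -23, 0.6, 60, 37, 4, -31, 0.6, 75, 47, 5, -38]
[0.6, 6, 17, 2, -8, 0.6, 12, 33, 3, -16, 0.6, 18, 50, 4, -24, 0.6, 24, 66, 5, -31, 0.6, 24, 66, 33, -31]
[0.6, 0, 0, 28, 0]
end [486.4  81.7   4.  181.6]
```

Emit:
jog_arm --deltas '[0.6,17,-2,1,-8,0.6,35,-4,2,-15,0.6,52,-6,3,-23,0.6,70,-8,5,-31,0.6,87,-10,6,-39]' --force 40

```text
time: 11.0
position: [0.4585, -0.0735, 0.0691]
orientation: [-1.733, -2.62, -0.0]
contact_force: [0.7, 0.1, -0.2]
finger_gap: 0.051
```

Emit:
jog_arm --deltas '[0.6,16,9,1,-7,0.6,30,19,2,-15,0.6,45,28,3,-23,0.6,60,37,4,-31,0.6,75,47,5,-38]'

```text
time: 11.5
position: [0.4729, 0.0138, 0.0642]
orientation: [-0.786, -3.042, 0.0]
contact_force: [0.9, -0.4, -0.3]
finger_gap: 0.0513
```

Emit:
jog_arm --deltas '[0.6,6,17,2,-8,0.6,12,33,3,-16,0.6,18,50,4,-24,0.6,24,66,5,-31,0.6,24,66,5,-31]'

```text
time: 12.0
position: [0.4848, 0.084, 0.0591]
orientation: [-0.052, 3.141, 0.001]
contact_force: [0.4, -0.2, -0.4]
finger_gap: 0.0511
```

Emit:
jog_arm --deltas '[0.6,0,0,0,0,0.6,0,0,0,0]'

```text
time: 12.2
position: [0.484, 0.0818, 0.0592]
orientation: [0.043, -3.141, 0.0]
contact_force: [-0.4, -0.4, 0.7]
finger_gap: 0.051
```

```bash
python3 st.py; python3 wshot.py w4 0 0 512 384 1
python3 - <<'E'
from h import *
f=np.load("w4.npz"); d={"color":f["im"]}
for a,c,r in blobs(mask(d,"red"),30): print(a,c,wcast(c,.014,f)[0])
E
```

```text
12.2 [ 483.981   81.795   59.227 -178.429] F [-0.434 -0.407  0.695] T [0.046 0.018 0.012] gap 0.051 q6 -1.5164117873319585
1211 [252.00165153 191.59867878] [0.46466653 0.08047968 0.014     ]
511 [254.13894325 327.11741683] [0.58410085 0.08508984 0.014     ]
```

Emit:
jog_arm --deltas '[0.6,0,0,25,0,0.6,0,0,50,-0.5,0.6,0,0,56,-0.5,0.6,0,0,56,-0.5,0.6,0,0,56,-0.5]'

```text
time: 12.75
position: [0.4846, 0.0819, 0.0038]
orientation: [-0.057, 3.141, 0.0]
contact_force: [0.1, -0.2, 0.2]
finger_gap: 0.0512
```

Emit:
jog_arm --deltas '[0,0,0,0,0,0,0,0,0,0,0,0,0,0,0,0,0,0,0,0]'

```text
time: 13.15
position: [0.4852, 0.0822, 0.0045]
orientation: [-0.059, 3.139, -0.0]
contact_force: [-0.7, -1.0, 6.8]
finger_gap: 0.0288
```

```bash
python3 st.py; python3 -c "
from h import *
import numpy as np
G=np.array([609.5,-169.2]);a=np.radians(-16.3);X=np.array([np.cos(a),np.sin(a)])
t=G-170*X; u=G-158*X
print(t,u,G-78*X)
plan([486.4,81.8,4,182.2],[[486.4,81.8,50,182.2,0],[*t,50,163.7,0],[*t,22,163.7,0]])"
```

```text
13.15 [ 485.2     82.199    4.523 -177.859] F [-0.686 -0.961  6.843] T [-0.169  0.082 -0.047] gap 0.0288 q6 -1.525795041709837
[ 446.33310036 -121.48665948] [ 457.85076387 -124.85465999] [ 534.63518723 -147.3079967 ]
[0, 0, 0, -23, 0, 0, 0, 0, -46, 0, 0, 10, -40, -46, 4, 0, 19, -81, -46, 7, 0, 29, -121, -46, 11]
[0, 1, -41, 0, 4, 0, 3, -83, 0, 8, 0, 3, -83, 28, 8]
end [ 446.4 -121.8   22.   163.2]
```

Emit:
jog_arm --deltas '[0,0,0,-23,0,0,0,0,-46,0,0,10,-40,-46,4,0,19,-81,-46,7,0,29,-121,-46,11]'

```text
time: 13.65
position: [0.46, -0.0407, 0.0501]
orientation: [0.244, 3.13, -0.0]
contact_force: [1.3, -0.6, -1.0]
finger_gap: 0.0283
```

Emit:
jog_arm --deltas '[0,1,-41,0,4,0,3,-83,0,7.5,0,3,-83,0,7.5,0,3,-83,30,7.5,0,3,-83,30,7.5]'

```text
time: 14.15
position: [0.442, -0.1205, 0.0177]
orientation: [-0.447, -3.105, -0.002]
contact_force: [-0.1, 0.6, -0.8]
finger_gap: 0.0288
```

Emit:
jog_arm --deltas '[0,0,0,0,0,0,0,0,0,0]'

```text
time: 14.35
position: [0.4444, -0.1207, 0.02]
orientation: [0.445, 3.109, -0.0]
contact_force: [-0.9, -0.5, 0.2]
finger_gap: 0.0284
```

```bash
python3 st.py
python3 - <<'E'
from h import *
p=pose(); G=np.array([609.5,-169.2]);a=np.radians(-16.3);X=np.array([np.cos(a),np.sin(a)]);Y=np.array([-X[1],X[0]])
d=p[:2]-G; print("gate xy",d@X,d@Y)
d=snapshot("top"); cv2.imwrite("pics/t5.png",cv2.resize(d["color"][130:260,200:370,::-1],None,fx=4,fy=4,interpolation=cv2.INTER_CUBIC))
for A,c,r in blobs(mask(d,"red"),10): 
    w=cast(d,c,.028)[0]*1000; q=w[:2]-G; print(A,c,"z28 gate",q@X,q@Y)
E
```

```text
14.35 [ 444.434 -120.681   19.972  163.718] F [-0.947 -0.501  0.234] T [ 0.037  0.01  -0.014] gap 0.0284 q6 -1.6437194673319004
gate xy -172.04847351885303 0.24028355650691222
85 [310.28235294 177.62352941] z28 gate 23.206826769735603 -5.798603359182887
57 [300.36842105 206.49122807] z28 gate -74.62200301043464 0.2672048439541649
```

View pics/t5.png

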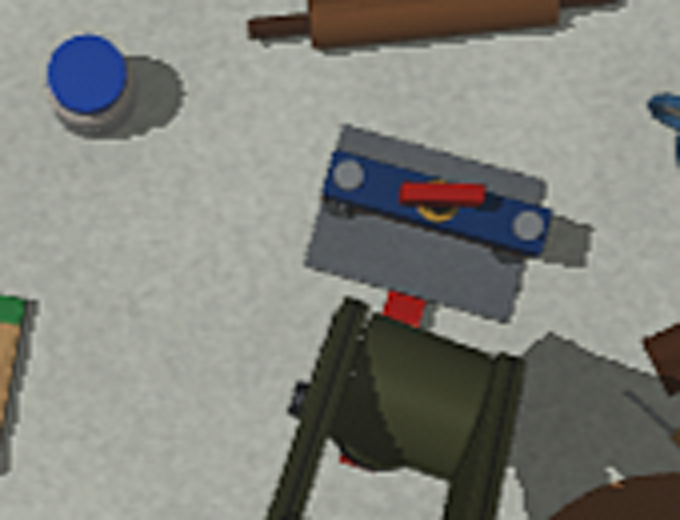

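The top view shows the stick's red end at enlarged (405,308), square in front of the gate and centred on it. Now I'll feed it in.

Emit:
jog_arm --deltas '[0,0,0,4,0,0,-15,0,4,0,0,-30,0,4,0,0,-45,0,4,0,0,-50,0,4,0]'

```text
time: 14.9
position: [0.4945, -0.1359, 0.0158]
orientation: [0.446, 3.106, -0.001]
contact_force: [1.5, -0.3, -0.0]
finger_gap: 0.0289
```

Emit:
jog_arm --deltas '[0,-3,0,0,0,0,-7,0,0,0,0,-12,0,0,0,0,-15,0,0,0,0,-15,0,0,0]'

```text
time: 15.4
position: [0.5069, -0.1398, 0.0154]
orientation: [0.447, 3.109, -0.0]
contact_force: [-0.2, -0.3, 0.3]
finger_gap: 0.0285
```

```bash
python3 st.py
```

```text
15.4 [ 506.866 -139.815   15.355  163.639] F [-0.192 -0.257  0.307] T [-0.046  0.035 -0.004] gap 0.0285 q6 -1.6347247284955688
```

Emit:
jog_arm --deltas '[0,-10,0,0,0,0,-20,0,0,0,0,-29,0,0,0,0,-29,0,0,0,0,-29,0,0,0]'

```text
time: 15.9
position: [0.5344, -0.1478, 0.0152]
orientation: [-0.447, -3.109, -0.0]
contact_force: [-0.7, 0.4, -1.4]
finger_gap: 0.0286
```

Emit:
jog_arm --deltas '[0,0,0,1,0,0,0,0,1,0,0.5,0,0,1,0,0.5,0,0,1,0,0.5,0,0,1,0]'

```text
time: 16.4
position: [0.534, -0.1477, 0.0142]
orientation: [-0.447, -3.109, -0.0]
contact_force: [0.4, 0.1, 1.1]
finger_gap: 0.0429
```

```bash
python3 st.py; python3 -c "
from h import *
plan([534.5,-148,15,163.7],[[450,-123,40,163.7,.5],[450,-123,150,163.7,.5],[609.5,-169.5,205,89,.5]])"
```

```text
16.4 [ 533.963 -147.705   14.209  163.641] F [0.444 0.083 1.135] T [-0.022  0.04   0.017] gap 0.0429 q6 -1.6313920796015011
[0.5, 29, 0, -8, 0, 0.5, 59, 0, -17, 0, 0.5, 88, 0, -25, 0, 0.5, 88, 0, -62, 0, 0.5, 88, 0, -98, 0]
[0.5, 0, 0, -37, 0, 0.5, -16, 0, -42, 7, 0.5, -33, 0, -48, 15, 0.5, -50, 0, -54, 22, 0.5, -66, 0, -59, 30]
[0.5, -15, 9, -6, 7, 0.5, -29, 17, -11, 15, 0.5, -43, 25, -16, 22, 0.5, -58, 34, -22, 30, 0.5, -72, 42, -28, 37]
[0.5, -6, 15, -5, 8]
end [ 609.1 -169.1  205.    88.7]
```

Emit:
jog_arm --deltas '[0.5,29,0,-8,0,0.5,59,0,-17,0,0.5,88,0,-25,0,0.5,88,0,-62,0,0.5,88,0,-98,0]'

```text
time: 16.9
position: [0.4471, -0.1221, 0.1123]
orientation: [-0.447, -3.105, -0.001]
contact_force: [2.1, -0.3, -0.1]
finger_gap: 0.0428
```

Run:
```python
from h import *
G=np.array([609.5,-169.2]);a=np.radians(-16.3);X=np.array([np.cos(a),np.sin(a)]);Y=np.array([-X[1],X[0]])
for n in("top","scene"):
  d=snapshot(n)
  for A,c,r in blobs(mask(d,"red"),10):
    q=cast(d,c,.024)[0]*1000; h=cast(d,c,.152)[0]*1000; b=cast(d,cv2.boxPoints(r),.152); e=[b[1]-b[0],b[2]-b[1]]
    print(n,A,c,"gate",((q[:2]-G)@X).round(1),((q[:2]-G)@Y).round(1),"world152",h[:2].round(1),[np.degrees(np.arctan2(v[1],v[0])).round(1) for v in e],[np.linalg.norm(v).round(4) for v in e])
d=snapshot("wrist") if 0 else d
cv2.imwrite("pics/s6.png",cv2.resize(d["color"][150:260,140:340,::-1],None,fx=4,fy=4,interpolation=cv2.INTER_CUBIC))
```

```text
top 84 [310.20238095 177.5952381 ] gate 24.0 -5.7 world152 [ 608.8 -167.7] [np.float64(-90.4), np.float64(178.6)] [np.float64(0.0586), np.float64(0.0119)]
scene 28 [225.75       183.10714286] gate -100.0 2.3 world152 [ 607.4 -118.3] [np.float64(171.6), np.float64(71.2)] [np.float64(0.0128), np.float64(0.0232)]
scene 69 [210.07246377 184.08695652] gate -78.0 -47.0 world152 [ 613.8 -165.3] [np.float64(-179.0), np.float64(81.8)] [np.float64(0.0178), np.float64(0.0584)]
```

View pics/s6.png

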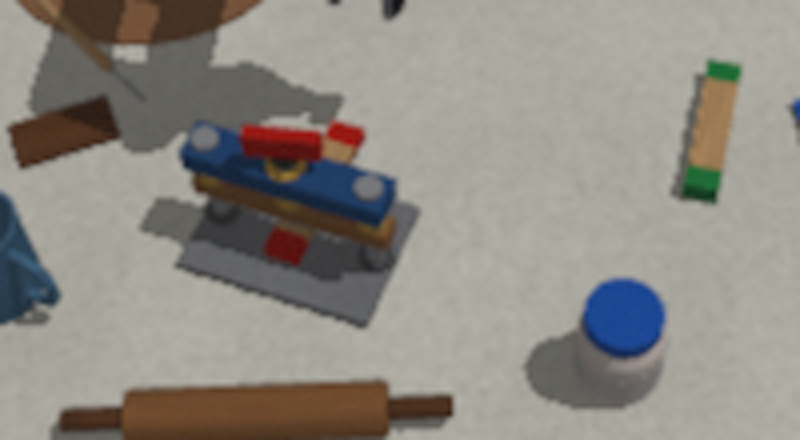

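```bash
python3 -c "
from h import *
plan([449.5,-123,113,163.7],[[449.5,-123,160,163.7,.5],[610.5,-171,205,89.3,.5],[610.5,-171,130,89.3,.4]])"
```

```text
[0.5, 0, 0, -24, 0, 0.5, 0, 0, -47, 0, 0.5, -17, 0, -52, 7, 0.5, -34, 0, -56, 15, 0.5, -50, 0, -60, 22]
[0.5, -16, 6, -5, 8, 0.5, -32, 12, -10, 15, 0.5, -47, 19, -14, 23, 0.5, -63, 25, -18, 30, 0.5, -79, 31, -23, 38]
[0.5, -8, 14, -4, 7, 0.5, -17, 29, -9, 14, 0.4, -17, 29, 28, 14, 0.4, -17, 29, 66, 14]
end [ 610.9 -171.3  130.    89.7]
```

Emit:
jog_arm --deltas '[0.5,0,0,-24,0,0.5,0,0,-47,0,0.5,-17,0,-52,7,0.5,-34,0,-56,15,0.5,-50,0,-60,22]'

```text
time: 17.5
position: [0.4981, -0.1372, 0.172]
orientation: [-1.04, -2.964, 0.0]
contact_force: [-0.4, 0.4, -0.4]
finger_gap: 0.0428
```

Emit:
jog_arm --deltas '[0.5,-16,6,-5,8,0.5,-32,12,-10,15,0.5,-47,19,-14,23,0.5,-63,25,-18,30,0.5,-79,31,-23,38]'

```text
time: 18.0
position: [0.579, -0.1618, 0.1941]
orientation: [-1.947, -2.463, 0.001]
contact_force: [0.1, -0.9, -0.7]
finger_gap: 0.0426
```

Emit:
jog_arm --deltas '[0.5,-8,14,-4,7,0.5,-17,29,-9,14,0.5,-17,29,-9,14,0.5,-17,29,-9,14,0.5,-17,29,-9,14]'

```text
time: 18.5
position: [0.6096, -0.171, 0.2033]
orientation: [-2.224, -2.215, 0.002]
contact_force: [0.5, -0.3, -0.3]
finger_gap: 0.0423
```

```bash
python3 st.py
```

```text
18.5 [ 609.61  -170.966  203.3     89.756] F [ 0.467 -0.314 -0.275] T [-0.024 -0.007  0.012] gap 0.0423 q6 -0.33585863523161097
```

Emit:
jog_arm --deltas '[0.5,0,0,37,0,0.5,0,0,75,0,0.5,0,0,75,0,0.5,0,0,75,0]' --force 60

```text
time: 18.9
position: [0.6099, -0.1711, 0.129]
orientation: [-2.226, -2.214, 0.002]
contact_force: [0.0, -0.0, 0.6]
finger_gap: 0.0427
```

Emit:
jog_arm --deltas '[0,0,0,0,0,0,0,0,0,0,0,0,0,0,0,0,0,0,0,0]'

```text
time: 19.3
position: [0.6111, -0.1721, 0.132]
orientation: [2.227, 2.213, -0.0]
contact_force: [-3.3, -0.6, 5.3]
finger_gap: 0.0128
```

```bash
python3 st.py
```

```text
19.3 [ 611.067 -172.139  131.96    89.657] F [-3.293 -0.597  5.314] T [-0.081  0.605  0.008] gap 0.0128 q6 -0.333994744839724
```

Emit:
jog_arm --deltas '[0,0,0,0,7,0,0,0,0,14,0,0,0,0,20,0,0,0,0,20]'

```text
time: 19.7
position: [0.6101, -0.172, 0.1319]
orientation: [2.58, 1.791, -0.002]
contact_force: [-5.9, -1.0, 7.1]
finger_gap: 0.0125
```

```bash
python3 st.py
```

```text
19.7 [ 610.078 -172.022  131.902   69.532] F [-5.866 -1.031  7.121] T [-0.115  0.931  0.007] gap 0.0125 q6 0.017283088839305762
```

Emit:
jog_arm --deltas '[0,0,0,0,7,0,0,0,0,14,0,0,0,0,14,0,0,0,0,14]'

```text
time: 20.1
position: [0.6094, -0.1717, 0.1319]
orientation: [2.778, 1.467, -0.003]
contact_force: [-6.8, -0.2, 8.7]
finger_gap: 0.013
```

```bash
python3 st.py
```

```text
20.1 [ 609.434 -171.739  131.904   55.67 ] F [-6.82  -0.161  8.683] T [-0.005  1.183  0.055] gap 0.013 q6 0.25930111570998715
```

Emit:
jog_arm --deltas '[0,0,0,0,4,0,0,0,0,8,0,0,0,0,10,0,0,0,0,10]'

```text
time: 20.5
position: [0.609, -0.1715, 0.1319]
orientation: [-2.895, -1.218, 0.004]
contact_force: [-6.9, 0.3, 8.6]
finger_gap: 0.0127
```

```bash
python3 st.py
```

```text
20.5 [ 609.037 -171.475  131.894   45.643] F [-6.921  0.273  8.601] T [0.132 1.333 0.106] gap 0.0127 q6 0.4343954896673471
```

Emit:
jog_arm --deltas '[0,-1.4,-1.4,-2,3,0,-1.4,-1.4,-2,6,0,-1.4,-1.4,-2,6]'

```text
time: 20.8
position: [0.6086, -0.1713, 0.1321]
orientation: [-2.955, -1.066, 0.001]
contact_force: [-1.6, 0.4, -0.5]
finger_gap: 0.0129
```

```bash
python3 st.py
```

```text
20.8 [ 608.58  -171.255  132.058   39.66 ] F [-1.558  0.437 -0.473] T [0.094 0.361 0.145] gap 0.0129 q6 0.5375148160151697
```

Emit:
jog_arm --deltas '[0,0,0,0,3,0,0,0,0,6,0,0,0,0,6]'

```text
time: 21.1
position: [0.6084, -0.1711, 0.132]
orientation: [-3.006, -0.911, 0.001]
contact_force: [-3.2, 1.8, 0.7]
finger_gap: 0.0125
```

```bash
python3 st.py
```

```text
21.1 [ 608.417 -171.071  131.994   33.715] F [-3.196  1.826  0.699] T [0.306 0.578 0.155] gap 0.0125 q6 0.6413058392999281
```

Emit:
jog_arm --deltas '[0,0,0,0,3,0,0,0,0,5,0,0,0,0,5]'

```text
time: 21.4
position: [0.6083, -0.1709, 0.132]
orientation: [-3.042, -0.78, 0.002]
contact_force: [-4.6, 2.7, 3.5]
finger_gap: 0.0126
```

```bash
python3 st.py
```

```text
21.4 [ 608.307 -170.918  131.976   28.756] F [-4.625  2.735  3.504] T [0.457 0.789 0.175] gap 0.0126 q6 0.7278112833738419
```

Emit:
jog_arm --deltas '[0,0,0,0,3,0,0,0,0,5,0,0,0,0,5]'

```text
time: 21.7
position: [0.6082, -0.1707, 0.132]
orientation: [-3.073, -0.646, 0.002]
contact_force: [-4.6, 3.5, 3.6]
finger_gap: 0.0128
```

```bash
python3 st.py
```

```text
21.7 [ 608.17  -170.664  131.962   23.753] F [-4.61   3.537  3.602] T [0.561 0.861 0.103] gap 0.0128 q6 0.8151062875156881
```

Emit:
jog_arm --deltas '[0,-0.5,-1.3,0,3,0,-0.5,-1.3,0,5,0,-0.5,-1.3,0,5]'

```text
time: 22.0
position: [0.608, -0.1703, 0.132]
orientation: [-3.1, -0.512, -0.0]
contact_force: [-4.1, 1.7, 3.0]
finger_gap: 0.0129
```

```bash
python3 st.py
```

```text
22.0 [ 608.02  -170.346  131.965   18.761] F [-4.139  1.749  3.041] T [0.274 0.716 0.144] gap 0.0129 q6 0.9032596328890247
```

Emit:
jog_arm --deltas '[0,0,0,0,3,0,0,0,0,5,0,0,0,0,5]'

```text
time: 22.3
position: [0.6079, -0.1702, 0.132]
orientation: [-3.119, -0.376, 0.0]
contact_force: [-4.3, 3.1, 4.0]
finger_gap: 0.0125
```

```bash
python3 st.py
```

```text
22.3 [ 607.934 -170.159  131.952   13.76 ] F [-4.303  3.114  3.974] T [0.451 0.776 0.174] gap 0.0125 q6 0.9904386410565866
```

Emit:
jog_arm --deltas '[0,0,0,0,2,0,0,0,0,4,0,0,0,0,4]'

```text
time: 22.6
position: [0.6079, -0.1699, 0.1319]
orientation: [-3.129, -0.268, 0.0]
contact_force: [-4.3, 3.4, 5.3]
finger_gap: 0.0126
```

```bash
python3 st.py
```

```text
22.6 [ 607.875 -169.944  131.946    9.773] F [-4.322  3.417  5.274] T [0.51  0.759 0.155] gap 0.0126 q6 1.060046665954924
```

Emit:
jog_arm --deltas '[0,0,0,0,2,0,0,0,0,4,0,0,0,0,4]'

```text
time: 22.9
position: [0.6079, -0.1698, 0.132]
orientation: [-3.137, -0.159, 0.0]
contact_force: [-4.0, 3.8, 5.7]
finger_gap: 0.0126
```

```bash
python3 st.py
```

```text
22.9 [ 607.856 -169.768  131.958    5.786] F [-4.003  3.769  5.656] T [0.599 0.827 0.351] gap 0.0126 q6 1.1297094947595239
```

Emit:
jog_arm --deltas '[0,0,0,0,0]'

```text
time: 23.0
position: [0.6079, -0.1698, 0.132]
orientation: [-3.137, -0.16, 0.0]
contact_force: [-4.4, 3.6, 4.7]
finger_gap: 0.0127
```

```bash
python3 st.py
python3 - <<'E'
from h import *
for i in range(4):
    snapshot("top"); s=read_state(); print(s["torque"].round(3),s["contact_force"].round(1),s["effort"][5].round(3))
E
```

```text
23.0 [ 607.852 -169.775  131.96     5.824] F [-4.366  3.609  4.688] T [0.606 0.838 0.278] gap 0.0127 q6 1.1290116523025473
[0.559 0.831 0.253] [-4.1  4.2  4.7] 0.273
[0.615 0.852 0.308] [-5.   4.   5.2] 0.271
[0.584 0.8   0.247] [-4.3  3.6  5.1] 0.271
[0.644 0.802 0.297] [-5.2  2.9  5.2] 0.271
```

Emit:
jog_arm --deltas '[0.6,0,0,0,0,0.6,0,0,0,0,0.6,0,0,0,0,0.6,0,0,-35,0,0.6,0,0,-80,0]'

```text
time: 23.7
position: [0.6068, -0.1703, 0.2093]
orientation: [-3.136, -0.155, 0.008]
contact_force: [0.7, -0.0, 0.4]
finger_gap: 0.0513
```

Emit:
jog_arm --deltas '[0.6,-40,0,-10,0,0.6,-85,0,-20,0,0.6,-130,0,-30,0,0.6,-160,0,-30,0,0.6,-160,0,-30,0]'

```text
time: 24.2
position: [0.4452, -0.1863, 0.2419]
orientation: [3.137, 0.152, -0.002]
contact_force: [0.3, 0.2, 0.6]
finger_gap: 0.0514
```

```bash
python3 st.py
python3 - <<'E'
from h import *
G=np.array([609.5,-169.2]);a=np.radians(-16.3);X=np.array([np.cos(a),np.sin(a)]);Y=np.array([-X[1],X[0]])
P=[]
for n,c0 in (("top",(130,270,190,380)),("scene",(150,260,140,340))):
  d=snapshot(n)
  for A,c,r in blobs(mask(d,"red"),8):
    q=cast(d,c,.024)[0]*1000; h=cast(d,c,.152)[0]*1000
    print(n,A,c.round(1),"gate z24",((q[:2]-G)@X).round(1),((q[:2]-G)@Y).round(1),"w152",h[:2].round(1),r[2].__round__(1))
  P.append(cv2.resize(d["color"][c0[0]:c0[1],c0[2]:c0[3],::-1],(760,int(760*(c0[1]-c0[0])/(c0[3]-c0[2]))),interpolation=cv2.INTER_CUBIC))
v=np.vstack(P); k=600/v.shape[0]; cv2.imwrite("pics/fin.png",cv2.resize(v,None,fx=k,fy=k))
E
```

```text
24.2 [ 445.19  -186.278  241.936    5.558] F [0.324 0.204 0.575] T [-0.068 -0.013  0.039] gap 0.0514 q6 0.9910401204443943
top 93 [310.1 178.1] gate z24 22.4 -5.8 w152 [ 607.4 -167.4] 68.2
top 54 [298.  214.4] gate z24 -100.4 0.8 w152 [ 500.9 -129.9] 21.8
scene 67 [210.1 185.8] gate z24 -71.5 -43.9 w152 [ 620.1 -164.3] 71.6
scene 28 [225.8 183.1] gate z24 -100.0 2.3 w152 [ 607.4 -118.3] 18.4
```

View pics/fin.png

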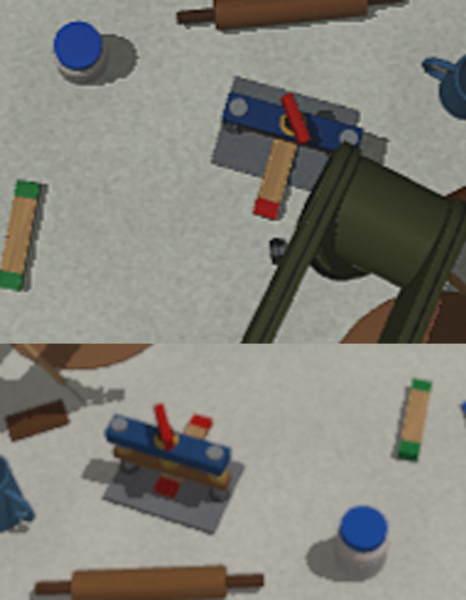

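```bash
python3 st.py; python3 -c "
from bench import *
print(close_job())"
```

```text
24.3 [ 449.255 -186.82   241.98     5.596] F [ 1.209 -0.222 -0.204] T [-0.068  0.034  0.033] gap 0.0515 q6 0.9920468451003118
the job is handed in; nothing more can be done
None
```

The job is done and handed in at 24.3 s of the 72 s allowed; no verdict was reported.

**What I did:** I wound the bar up by the handle and laid the red-ended stick on the bed. I slid it under the bar without contact, then wound the bar down and finished on the downward turn. I let go and backed clear.

**Final checks:**
- **Stick:** its centre is about 40 mm before the bar and within 1 mm of the gate's middle line. It looks square, and its far red end shows beyond the bar.
- **Nip:** winding torque rose from about 0.15 to 0.27 N m at the end, roughly 15 N on the stick. The handle sprang back about 0.26 rad when released, which fits that torque.
- **Other things:** I did not touch the other sticks or the pottery, and they looked unmoved wherever the last views showed them.

**What was uncertain or went wrong:**
- **Opening before feeding:** the camera could not fix it well, because the strip looked the same as the shaded bed. Images and turn count suggested about 18–21 mm nominal. Winding down then showed about 5.5 mm over the stick, the high side of "a few millimetres".
- **Torque readings:** single ones scattered by about ±0.03 N m, so the nip force is an estimate.
- **First grip:** the fingers closed on the collar under the handle instead of the handle. I let go, rose 9 mm and gripped again before turning anything.

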